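Load the igniter cell

ROBOT

A 7-joint arm with a two-finger parallel gripper is mounted at the origin on the work surface. World frame = base frame: x ahead of the robot, y to its left, z up, the work surface at z = 0. Lengths are in mm, angles in rad, forces in N, time in s.
With the tool pointing down it reaches from about 400 to 875 mm from the base axis. Payload 19.3 kg.
Tool frame: the origin (TCP) lies between the finger pads; the fingertips stand manip.tip_reach ahead of it and the grasp point (between the pads) lies 5 mm behind it (manip.tip_reach is the distance from the TCP to the fingertips, in mm); z points along the fingers, y is the line along which they close (so a half turn about z gives the same grasp; the last joint's range is limited). The gripper opens to 85 mm and grips with 20 to 120 N. Pads are 22 mm wide; open, the fingers measure 114 mm over their backs; the gripper's body (76 mm by 85 mm) begins 54 mm behind the grasp point. The pads swing forward as they close: fully open they stand 13 mm farther back than shut.
Start: joints at [1.133, 0.521, -0.036, 1.599, 0.021, 1.021, -0.113], TCP at [224.699, -583.203, 245.291] pointing down, gripper open.
Joint ranges: [-2.91, 2.91], [-0.3, 2.13], [-1.5, 1.42], [0.17, 2.43], [-1.26, 4.41], [0.16, 1.93], [-2.52, 2.52]. Speed limits (rad/s): [1.89, 1.89, 2.39, 2.39, 3.01, 3.01, 3.01].

INTERFACE

Orientations are given as a unit quaternion [w, x, y, z].
In Python, from cell import manip gives the robot as it stands. The module is installed in compiled form; this text tells all that it offers.
- The arm moves only by the shell command python3 -m creep 'ROWS' [OPENING] [FORCE]. ROWS is JSON, a list of rows, each a list of 6 numbers: the shift along the tool's x, y, z in mm, then the turn, a rotation vector about the tool's x, y, z in degrees. In form: [[dx, dy, dz, wx, wy, wz], ...]. A call has 1 to 12 rows; each row is the pose to reach, as a shift and turn from the pose commanded when the call began, along the tool's axes at that moment; what a row does not reach only later rows make up. A row lasts 1/10 s, in which the tool goes at most 50 mm and 8.59 degrees, less where a joint would pass 70% of its speed; a pose out of reach is approached as far as the arm can. A call with a gripper value outside its range is refused whole. OPENING is the closure, from -1 (fully open) to 1 (shut), set as the call begins (- or left out, the last holds). The fingers move at their own pace and stop on an object; FORCE is the grip in N (left out, the last holds). Time passes only in rows, so rows that repeat a pose let the fingers close. It gives the time, the measured TCP pose, the force, the opening and the grip force at its end, in the units of the state.
- manip.read_state(): the state, without advancing time (a new reading comes with each control period).
- manip.capture(name): name is "scene" or "top" or "wrist"; returns a dict with "color" (420x560x3 uint8, red, green, blue), "fov_y" (degrees; the focal length in pixels is half the picture's height over the tangent of half this angle, whatever the lens; pixels are square), "cx", "cy" (the principal point, pixels), "extrinsics" (4x4, takes a point from camera to world coordinates). Camera axes: x right, y up, looking along -z (the intrinsics and any distortion apply to the point x, -y, -z); pixel columns grow to the right and rows downward; lengths in mm; the calibration is good to about 2 mm. A picture is of the moment at which its call begins. There is no depth.
- manip.job_done(): hands the job in; it is judged then, once.
The state is a dict: "time_s": time; "joints": joint angles; "qd": joint speeds; "tau": joint torques, N m; "tcp_pos": TCP position; "orientation": TCP orientation; "contact_force": force on the tool from outside, world axes, zero at the start; "wrist_torque": the same for the moment, N m; "finger_gap": opening from 0.0 (shut) to 1.0 (fully open); "grip_force": force on a finger pad.
Only numpy, scipy, OpenCV 4.12 (cv2) and the standard library are available. Lean on these libraries where they do the work, as an engineer would, in place of code of your own. Each camera call takes 0.05 s, during which the arm holds its last target. There are 200 camera calls.

TASK

Load the large fresh cell from the white tray into the griddle's open steel battery box: seat its flat end under the keeper bar against the spring contact first, then press the nub end down behind the end wall's lip until the cell lies flat and is held, and let go. Press gently, by feel, so that neither the contact nor the holder is overloaded, and leave the other things where they are.

Things in the scene. Friction and masses are not known exactly. Their poses are not given: they have to be found in the camera images.
- cell_center (a point): Body centre of the large fresh cell: grey cylinder with steel rims, 34 mm in diameter, 58 mm long without its nub, about 140 g. It lies level on a rest in the white tray, its underside 14 mm above the table, 11 mm above the tray floor. x axis: along the cylinder, from the flat end (29 mm to -x) to the nub end (29 mm to +x, where a round nub 9.5 mm in diameter stands out 3.5 mm more).
- cell_flat (a point): Centre of the cell's flat end face (29 mm from the body's centre).
- cell_nub (a point): Tip of the cell's nub (32.5 mm from the body's centre).
- box: Open steel battery box fixed to the table: 156 mm (x) by 140 mm (y), rim 10 mm high, floor up to 5 mm thick. Origin: centre of its underside; x points along the grey and black cell holder in its middle, from spring contact to end wall. The holder is screwed down in slots: holder, contact, bar, wall and lip sit together up to 6 mm to +x or -x of their nominal places, unmeasured: find them by feel.
- seat (a point): Box axes; 31 mm above the box's underside. Nominal centre of the loaded cell's body (nub to +x), truly up to 6 mm off along x with the holder. The cell then lies on a flat seat 14 mm above the box's underside, 32 mm wide, between side rails 4.5 mm high, inner faces 26 mm apart. The held cell keeps the contact 3 mm pressed in.
- contact_nominal (a point): Box axes. Nominal foremost point of the free spring contact (26 mm to -x of the seat): a steel dome of 8 mm radius on a coil, sprung along x: 2.2 N per mm, no preload, 12 mm travel, slightly damped. Pushed in by about 5 mm it lets the nub pass the lip; 6.5 mm is a good amount. More than 24 N between cell and box, all contacts added up, is too much.
- lip_nominal (a point): Box axes. Nominal middle of the lower front edge of the lip that holds the nub (30.5 mm to +x of the seat, 37.5 mm above the box's underside). The lip is 2.5 mm high, 16 mm wide and stands 2 mm out of the end wall, which is 20 mm wide, 5 mm thick and 40 mm high above the box's underside.
- bar_nominal (a point): Box axes. Nominal lower front edge of the keeper bar over the contact (24 mm to -x of the seat, 60 mm above the box's underside): 8 mm wide, 4 mm thick, reaching back 31 mm to a 30 mm wide, 64 mm high back wall. It stops a level cell: slide the cell in along its own axis, nub end up about 35 degrees, between lip top and bar, to the contact; then lower the nub end with the contact kept pressed.
- short_cell: Bystander: a shorter, thinner cell, 26 mm in diameter and 50 mm high, standing upright in the white tray beside the large one (85 mm from its axis). Origin: underside.
- spatula: Bystander: spatula 240 mm long lying between box and tray. Leave alone.
- bowl: Bystander: small steel bowl, 120 mm wide, 60 mm high.
- syrup: Bystander: amber bottle, 60 mm in diameter, 160 mm high.
- cutter: Bystander: steel ring cutter, 90 mm in diameter, 30 mm high.
- cover: Bystander: loose flat steel cover, 150 x 75 x 6 mm.
- cup: Bystander: steel cup, 72 mm in diameter, 80 mm high.
- cell: The same large cell; origin on its underside line, 17 mm below the centre of its body as it lies; axes as cell_center.
Mind the look-alikes: they are no part of the job. Leave any blue or orange look-alike of the cell alone.

How it is judged:
By the outcome, as a careful person would: the job done as asked, in the order asked, and still so for the second after the job is handed in, with the robot touching nothing.
It also fails if it takes over 69 s, if anything falls off the work surface, if the arm or the gripper's body presses on something with over 40 N, if the wrist force passes 120 N, or if a joint passes its speed limit or range.

## Working session

There is one attempt and no reset: what is moved stays moved. The work goes in short steps, Python scripts to look and compute and a shell command to move; the robot and the scene stay as the last step left them, time stands still between calls to the robot, and variables do not carry over. Pictures are saved under pics/ and viewed, at most 13 in all, crops included, and the job is handed in when it is done.

```bash
mkdir -p pics
cat > h.py <<'E'
import numpy as np, cv2
from cell import manip
from scipy.spatial.transform import Rotation as R
def cap(n):
    d=manip.capture(n); return d
def save(d,f): cv2.imwrite('pics/'+f,d['color'][:,:,::-1])
def K(d):
    f=d['color'].shape[0]/2/np.tan(np.radians(d['fov_y'])/2); return f
def ray(d,u,v):
    f=K(d); E=np.array(d['extrinsics']); c=np.array([(u-d['cx'])/f,-(v-d['cy'])/f,-1.])
    return E[:3,3],E[:3,:3]@c
def onz(d,u,v,z):
    o,r=ray(d,u,v); return o+r*(z-o[2])/r[2]
def proj(d,p):
    E=np.array(d['extrinsics']); c=E[:3,:3].T@(np.array(p,float)-E[:3,3]); f=K(d)
    return d['cx']+f*c[0]/-c[2], d['cy']+f*c[1]/c[2]
def tool():
    s=manip.read_state(); q=s['orientation']; return np.array(s['tcp_pos']),R.from_quat([q[1],q[2],q[3],q[0]])
E
python3 - <<'E'
from h import *
import pickle
D={}
for n in ('scene','top','wrist'):
    d=cap(n); D[n]=d; print(n,{k:(np.round(v,3).tolist()) for k,v in d.items() if k!='color'},[k for k in d])
pickle.dump(D,open('d0.pkl','wb'))
a=cv2.resize(D['scene']['color'],(800,600)); cv2.imwrite('pics/s0.png',a[:,:,::-1])
a=cv2.resize(D['top']['color'],(800,600)); cv2.imwrite('pics/t0.png',a[:,:,::-1])
print(manip.read_state(),manip.tip_reach)
E
```

```text
scene {'fov_y': 47.536, 'cx': 281.669, 'cy': 205.141, 'extrinsics': [[0.177, -0.758, 0.628, 1247.471], [0.984, 0.148, -0.099, -105.562], [-0.018, 0.636, 0.772, 906.626], [0.0, 0.0, 0.0, 1.0]]} ['color', 'fov_y', 'cx', 'cy', 'extrinsics']
top {'fov_y': 47.51, 'cx': 280.651, 'cy': 209.886, 'extrinsics': [[-0.008, 0.982, -0.189, 355.673], [-1.0, -0.012, -0.017, -33.53], [-0.019, 0.189, 0.982, 1200.266], [0.0, 0.0, 0.0, 1.0]]} ['color', 'fov_y', 'cx', 'cy', 'extrinsics']
wrist {'fov_y': 63.493, 'cx': 279.993, 'cy': 205.742, 'extrinsics': [[0.36, 0.89, 0.28, 296.366], [-0.933, 0.343, 0.108, -554.815], [-0.0, -0.3, 0.954, 373.625], [0.0, 0.0, 0.0, 1.0]]} ['color', 'fov_y', 'cx', 'cy', 'extrinsics']
{'time_s': 0.15, 'joints': array([ 1.1327971 ,  0.52187151, -0.03629197,  1.59985687,  0.02118917,
        1.02109344, -0.11278317]), 'qd': array([ 0.00079221, -0.00220251, -0.00019863, -0.00369091, -0.00031944,
        0.0010715 ,  0.00125314]), 'tau': array([ 1.39464588e-03, -9.27384210e+01,  1.98082097e+00, -3.70052326e+01,
        1.81094283e-02,  6.45763430e-03, -1.64994196e-05]), 'tcp_pos': array([ 224.60100286, -583.00122593,  244.8690498 ]), 'orientation': array([-4.08124782e-04,  9.83140930e-01,  1.82848938e-01, -1.08639379e-04]), 'contact_force': array([ 0.14709143, -0.47350888,  0.27516849]), 'wrist_torque': array([-0.01599028,  0.02239898, -0.01741951]), 'grip_force': 0.0, 'finger_gap': 1.0003905412723826} 14.0
```

View pics/s0.png

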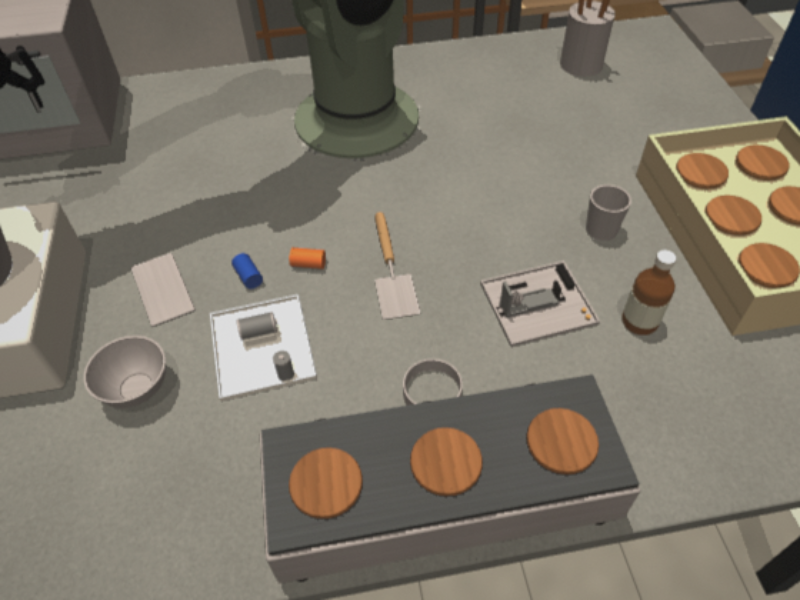

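View pics/t0.png

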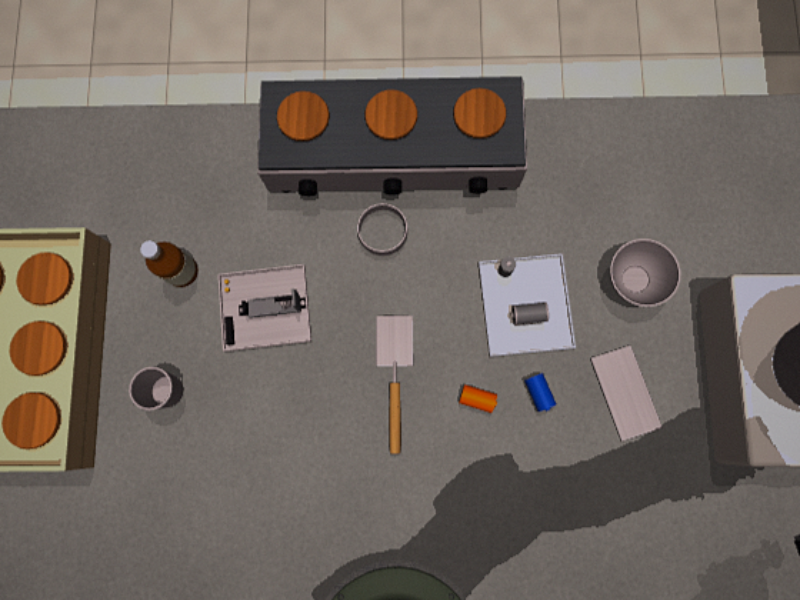

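The cell is in the tray at about (529,313) in the enlarged top view. The box is at about (265,308). Next I'll zoom in on both.

Run:
```python
from h import *
import pickle
D=pickle.load(open('d0.pkl','rb'))
t=D['top']['color'];s=D['scene']['color']
c=lambda im,x,y,w,h:cv2.resize(im[y:y+h,x:x+w],(400,300),interpolation=cv2.INTER_CUBIC)
# top box at (186,215), cell (370,219); scene box (377,212), cell (181,229)
a=np.vstack([np.hstack([c(t,146,180,80,60),c(t,330,180,80,60)]),np.hstack([c(s,332,177,92,69),c(s,140,205,92,69)])])
cv2.imwrite('pics/z.png',a[:,:,::-1])
for n,z in (('cell',31),('box',10)):
    u,v={'cell':(370,219),'box':(186,215)}[n]; print(n,onz(D['top'],u,v,z))
    u,v={'cell':(181,229),'box':(377,212)}[n]; print(n,onz(D['scene'],u,v,z))
```

```text
cell [ 555.09951463 -234.27038577   31.        ]
cell [ 560.23642326 -233.00535513   31.        ]
box [574.38066059 228.37466785  10.        ]
box [582.32253891 229.71960712  10.        ]
```

View pics/z.png

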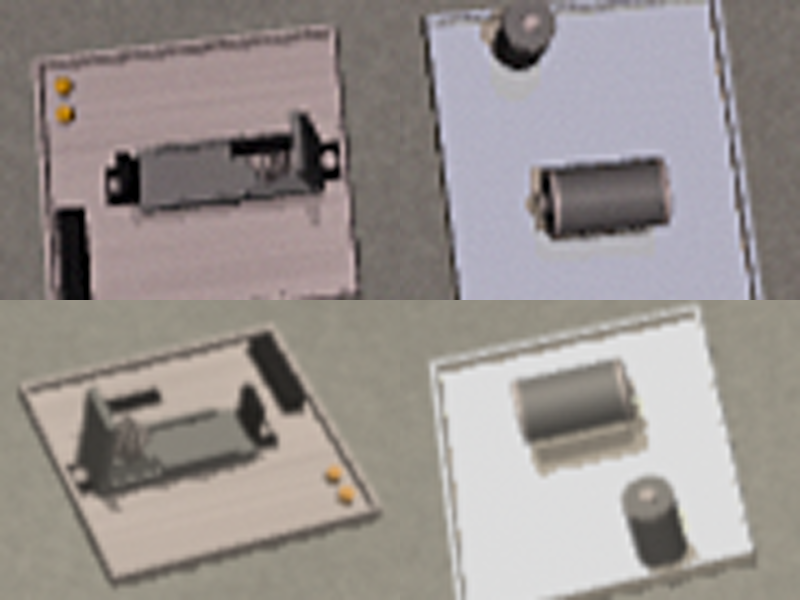

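The cell's nub points to +y, and so does the box's x axis: the tall back wall with the bar is on the -y side and the low end wall on the +y side. I'll move the wrist camera over the cell.

```bash
python3 -m creep '[[18,-47,0,0,0,-4],[36,-94,0,0,0,-12],[54,-140,0,0,0,-20],[102,-148,2,0,0,-26],[149,-157,5,0,0,-32],[197,-165,8,0,0,-38],[245,-174,11,0,0,-44],[292,-182,14,0,0,-50],[340,-190,17,0,0,-56],[387,-199,19,0,0,-62],[435,-207,20,0,0,-69],[435,-207,20,0,0,-69]]' -1 80
python3 - <<'E'
from h import *
import pickle
d=cap('wrist'); pickle.dump(d,open('w1.pkl','wb')); save(d,'w1.png')
p,r=tool(); print(p,r.as_matrix().round(3)); print(np.array(d['extrinsics']).round(3))
E
```

```text
time_s: 1.35
tcp_pos: [560.6, -228.4, 224.7]
orientation: [-0.0, 0.703, 0.711, 0.002]
contact_force: [-1.4, 1.7, -0.6]
finger_gap: 1.002
grip_force: 0.0
[ 558.08712375 -230.96155984  224.53945999] [[-0.006  1.     0.   ]
 [ 1.     0.006  0.002]
 [ 0.002  0.    -1.   ]]
[[ 1.00000e+00 -1.20000e-02 -6.00000e-03  5.59573e+02]
 [ 1.30000e-02  9.55000e-01  2.97000e-01 -1.51466e+02]
 [ 2.00000e-03 -2.97000e-01  9.55000e-01  3.53733e+02]
 [ 0.00000e+00  0.00000e+00  0.00000e+00  1.00000e+00]]
```

View pics/w1.png

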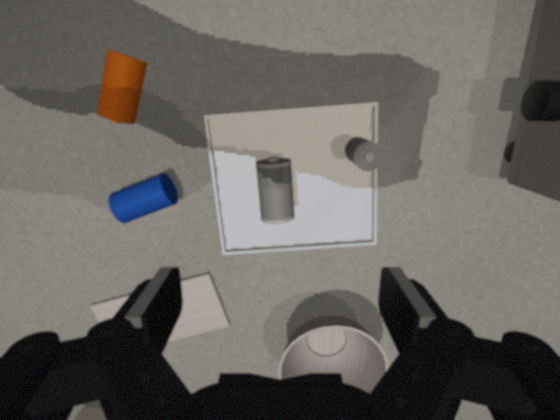

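The cell lies in the tray at about (275,190) in the wrist view, nub end at (273,157), flat end at (279,220). I'll measure it and the box by masks.

Run:
```python
from h import *
import pickle
D=pickle.load(open('d0.pkl','rb')); D['w1']=pickle.load(open('w1.pkl','rb'))
def blob(n,roi,th):
    d=D[n]; g=cv2.cvtColor(d['color'],cv2.COLOR_RGB2GRAY); x,y,w,h=roi
    m=(g[y:y+h,x:x+w]<th).astype(np.uint8)
    k,l,st,ce=cv2.connectedComponentsWithStats(m)
    i=1+np.argmax(st[1:,4]); c=max(cv2.findContours((l==i).astype(np.uint8),0,1)[0],key=cv2.contourArea)
    r=cv2.minAreaRect(c); print(n,th,st[i],'c',ce[i]+[x,y],'rect',np.add(r[0],(x,y)),r[1:]); return cv2.boxPoints(r)+[x,y]
for th in (105,120,135):
    b=blob('w1',(240,140,70,95),th)
    print(np.array([onz(D['w1'],*p,33)[:2] for p in b]).round(1).tolist())
g=cv2.cvtColor(D['w1']['color'],cv2.COLOR_RGB2GRAY)
print(g[205,248:305].tolist()); print(g[175,248:305].tolist()); print(g[150:230,275].tolist())
for th in (90,120,140):
    b=blob('top',(350,200,45,35),th); print(np.array([onz(D['top'],*p,33)[:2] for p in b]).round(1).tolist())
```

```text
w1 105 [  17   17   36   61 1132] c [275.66784452 177.91431095] rect [274.83463287 186.85408401] ((60.31980514526367, 33.62189483642578), 86.42366790771484)
[[538.3, -204.1], [570.1, -201.7], [575.1, -261.9], [541.6, -264.5]]
w1 120 [  16   16   38   63 1646] c [275.2818955  183.38092345] rect [274.78394318 186.90103912] ((62.28984832763672, 34.669857025146484), 86.3086166381836)
[[537.6, -203.3], [570.4, -200.7], [575.7, -262.9], [541.1, -265.7]]
w1 135 [  16   13   39   68 2189] c [275.15714938 186.99862951] rect [275.02745056 185.8934288 ] ((67.16232299804688, 35.47191619873047), 86.00909423828125)
[[537.2, -200.1], [570.6, -197.4], [576.7, -264.2], [541.3, -267.3]]
[189, 188, 187, 188, 187, 189, 187, 186, 187, 187, 180, 160, 123, 98, 97, 102, 105, 110, 113, 114, 120, 120, 124, 125, 127, 128, 129, 129, 131, 129, 128, 126, 123, 124, 121, 118, 114, 114, 108, 104, 100, 96, 91, 83, 87, 112, 141, 162, 168, 174, 180, 186, 187, 189, 187, 186, 187]
[187, 187, 188, 188, 188, 187, 186, 180, 159, 124, 98, 89, 92, 83, 70, 67, 67, 69, 67, 66, 70, 74, 71, 71, 70, 69, 71, 72, 67, 71, 73, 67, 69,
[... 453 characters left out ...]
8, 178, 184, 187, 188, 188, 189]
top 90 [  7  12  27  16 202] c [369.62871287 219.91089109] rect [369.81557655 219.47131157] ((13.761432647705078, 25.62161636352539), 84.80557250976562)
[[568.3, -201.0], [573.4, -264.3], [539.0, -265.7], [533.9, -202.7]]
top 120 [  6  11  28  17 360] c [369.9        219.38055556] rect [369.25281143 219.40449524] ((14.695409774780273, 26.878379821777344), 84.5596694946289)
[[569.4, -197.9], [575.0, -264.3], [538.3, -266.0], [532.6, -199.9]]
top 140 [  6  11  28  17 384] c [369.90625    219.27604167] rect [369.53835678 219.3643837 ] ((15.074609756469727, 27.479759216308594), 83.9909896850586)
[[569.5, -197.7], [576.0, -265.6], [538.3, -267.6], [531.9, -200.1]]
```

Run:
```python
from h import *
import pickle
d=pickle.load(open('w1.pkl','rb')); t=pickle.load(open('d0.pkl','rb'))['top']
for u,v,z in ((276.6,205,32),(274.6,175,32),(277.6,221,48),(274,163,48),(273.5,155.8,33)): print('w',u,v,z,onz(d,u,v,z).round(1))
g=cv2.cvtColor(t['color'],cv2.COLOR_RGB2GRAY)
print(g[208:232,363:378:7].T.tolist()); print(g[219,350:392].tolist())
```

```text
w 276.6 205 32 [ 558.1 -251.    32. ]
w 274.6 175 32 [ 555.9 -220.7   32. ]
w 277.6 221 48 [ 559.3 -262.    48. ]
w 274 163 48 [ 555.4 -206.1   48. ]
w 273.5 155.8 33 [ 554.7 -202.    33. ]
[[176, 178, 179, 185, 166, 90, 54, 78, 87, 95, 103, 110, 107, 98, 90, 82, 73, 58, 60, 83, 161, 186, 178, 179], [178, 178, 180, 190, 122, 55, 73, 87, 93, 104, 105, 112, 101, 94, 83, 78, 67, 45, 66, 157, 185, 180, 178, 178], [179, 181, 187, 130, 59, 65, 80, 89, 97, 105, 110, 109, 95, 91, 83, 70, 51, 66, 105, 165, 180, 179, 176, 180]]
[180, 180, 178, 181, 184, 166, 115, 72, 108, 47, 89, 169, 117, 110, 110, 112, 115, 114, 116, 114, 112, 112, 111, 112, 108, 109, 108, 109, 105, 108, 104, 100, 109, 150, 156, 178, 178, 177, 178, 178, 178, 177]
```

```bash
python3 -m creep '[[0,0,45,-0.2,-6,-2],[0,0,90,-0.43,-12,-4.1],[0,0,130,-0.43,-12,-4.1],[0,0,150,-0.43,-12,-4.1],[0,0,165,-0.43,-12,-4.1],[0,0,176,-0.43,-12,-4.1],[0,0,184,-0.43,-12,-4.1],[0,0,188,-0.43,-12,-4.1],[0.1,0.2,190,-0.43,-12,-4.1],[0.1,0.2,190.4,-0.43,-12,-4.1],[0.1,0.2,190.4,-0.43,-12,-4.1],[0.1,0.2,190.4,-0.43,-12,-4.1]]' -1 80
python3 - <<'E'
from h import *
d=cap('wrist'); save(d,'w2.png'); p,r=tool(); print(p,r.as_matrix().round(3))
E
```

```text
time_s: 2.6
tcp_pos: [556.6, -233.6, 35.3]
orientation: [0.077, 0.677, 0.728, -0.071]
contact_force: [-0.1, -0.5, 0.2]
finger_gap: 0.997
grip_force: 0.0
[ 556.53268947 -233.63751586   35.22185715] [[-0.071  0.997  0.016]
 [ 0.976  0.073 -0.208]
 [-0.208  0.    -0.978]]
```

View pics/w2.png

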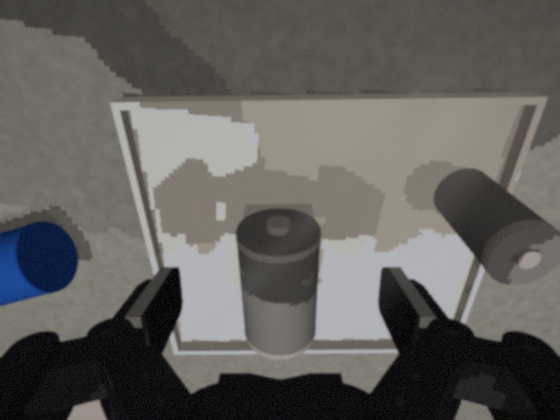

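The fingers straddle the cell, which is centred and parallel to the tool axis (nub at (278,222)). Closing now.

```bash
python3 -m creep '[[0,0,0,0,0,0],[0,0,0,0,0,0],[0,0,0,0,0,0],[0,0,0,0,0,0],[0,0,0,0,0,0],[0,0,0,0,0,0],[0,0,0,0,0,0],[0,0,0,0,0,0]]' 1 90
```

```text
time_s: 3.45
tcp_pos: [556.7, -233.5, 35.4]
orientation: [0.077, 0.677, 0.728, -0.071]
contact_force: [-0.5, 0.3, 8.9]
finger_gap: 0.362
grip_force: 88.4
```

```bash
python3 -m creep '[[-8,0,-39,0,0,0],[-18,0,-83,0,0,0],[24,5,-100,0,1,0],[66,11,-117,0,2,0],[108,16,-134,0,4,0],[150,21,-151,0,5,0],[192,27,-169,0,6,0],[234,32,-186,0,8,0],[276,37,-203,0,9,0],[318,42,-220,0,10,0],[360,48,-237,0,12,0],[402,53,-254,0,12,0]]'
python3 -m creep '[[0,0,0,0,0,0],[0,0,0,0,0,0],[0,0,0,0,0,0]]'
python3 - <<'E'
from h import *
import pickle
d=cap('wrist'); pickle.dump(d,open('w3.pkl','wb')); save(d,'w3.png'); p,r=tool(); print(p,r.as_matrix().round(3)); print(manip.read_state()['contact_force'],manip.read_state()['wrist_torque'])
E
```

```text
time_s: 4.65
tcp_pos: [576.8, 215.9, 200.0]
orientation: [-0.0, 0.681, 0.732, 0.0]
contact_force: [0.8, -0.3, -1.0]
finger_gap: 0.365
grip_force: 89.8
time_s: 4.95
tcp_pos: [576.7, 214.0, 199.4]
orientation: [0.0, 0.681, 0.732, -0.001]
contact_force: [-0.1, -0.8, -1.2]
finger_gap: 0.365
grip_force: 89.8
[576.80089151 213.83219036 199.44341133] [[-0.072  0.997 -0.   ]
 [ 0.997  0.072 -0.001]
 [-0.001 -0.    -1.   ]]
[ 0.25856486  0.24081139 -1.65268125] [-0.00871769 -0.01807199 -0.0120969 ]
```

View pics/w3.png

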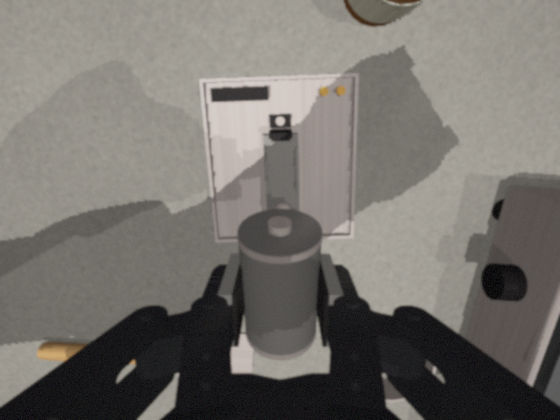

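The box is visible with corners at about (201,80), (357,74), (353,239) and (217,242), and the end wall at about (281,133). The held cell hides the bar side, so I'll back off 70 mm and look again.

```bash
python3 -m creep '[[-40,0,0,0,0,0],[-80,0,0,0,0,0],[-80,0,0,0,0,0],[-80,0,0,0,0,0],[-80,0,0,0,0,0]]'
python3 - <<'E'
from h import *
import pickle
d=cap('wrist'); pickle.dump(d,open('w4.pkl','wb'))
a=cv2.resize(d['color'][0:210,180:460],(800,600),interpolation=cv2.INTER_CUBIC); cv2.imwrite('pics/w4.png',a[:,:,::-1])
E
```

```text
time_s: 5.5
tcp_pos: [582.5, 135.6, 199.8]
orientation: [-0.0, 0.681, 0.732, 0.0]
contact_force: [-0.3, 0.1, -1.0]
finger_gap: 0.365
grip_force: 89.8
```

View pics/w4.png

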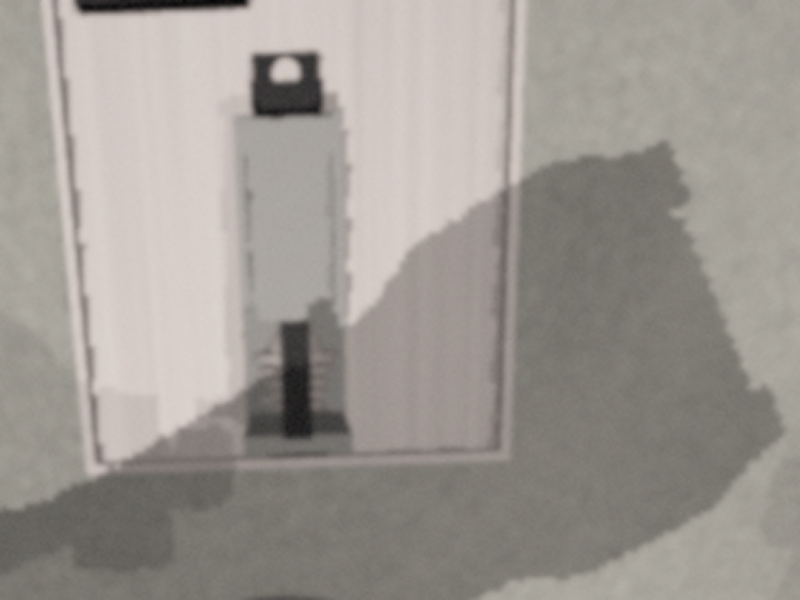

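The bar shows at crop (283–311, 322–437), the seat with rails at (235–347, 115–440), and the box's back corners at (88,470) and (510,458). I'll convert these to world positions and take box corners from both wrist views.

Run:
```python
from h import *
import pickle
w3=pickle.load(open('w3.pkl','rb'));w4=pickle.load(open('w4.pkl','rb'))
c=lambda u,v:(180+u/2.857-0.33,v/2.857-0.33)
q=[onz(w3,*p,10)[:2] for p in ((201,80),(357,74),(353,239),(217,242))]; q=np.array(q)
print(q.round(1), 'centre',q.mean(0)); 
e=(q[0]+q[1]-q[2]-q[3])/2; f=(q[0]+q[3]-q[1]-q[2])/2
print('len',np.linalg.norm(e),np.linalg.norm(f),'heading',np.degrees(np.arctan2(e[1],e[0])),np.degrees(np.arctan2(-f[0],f[1]))if 0 else np.degrees(np.arctan2(f[1],f[0]))+90)
for n,p,z in (('backL',(88,470),10),('backR',(510,458),10),('bar front',(297,322),60),('bar front64',(297,322),64),('bar rear',(297,437),64),('seatL mid',(248,250),18.5),('seatR mid',(342,250),18.5),('seat end',(291,115),40),('hole',(286,68),8),('rim L',(45,0),10),('rim R',(527,0),10)):
    print(n,onz(w4,*c(*p),z).round(1))
# refine edges in the raw image: rows profile
g=cv2.cvtColor(w4['color'],cv2.COLOR_RGB2GRAY)
for v in (60,80): print(v,g[v,255:312].tolist())
for v in (120,130): print(v,g[v,260:308].tolist())
print(g[95:165,284].tolist())
print(g[10:50,284].tolist())
```

```text
[[500.8 301.7]
 [637.  316.6]
 [655.  161.1]
 [517.4 147.8]] centre [577.55247101 231.81223559]
len 155.67332126644277 137.61195697416107 heading 96.38030256977073 -84.11990559477042
backL [515.7 149.   10. ]
backR [654.7 163.2  10. ]
bar front [580.6 203.1  60. ]
bar front64 [580.5 203.3  64. ]
bar rear [582.8 173.1  64. ]
seatL mid [564.7 221.5  18.5]
seatR mid [593.1 223.6  18.5]
seat end [575.1 256.1  40. ]
hole [572.4 273.5   8. ]
rim L [501.7 285.6  10. ]
rim R [640.7 295.8  10. ]
60 [207, 205, 202, 198, 193, 190, 187, 176, 167, 161, 151, 153, 161, 167, 165, 165, 166, 165, 164, 164, 166, 165, 165, 165, 165, 164, 165, 165, 166, 165, 166, 166, 163, 166, 166, 165, 165, 165, 161, 155, 151, 152, 160, 164, 162, 161, 164, 176, 192, 197, 199, 200, 202, 203, 202, 203, 204]
80 [208, 206, 200, 195, 193, 190, 191, 184, 177, 169, 163, 154, 153, 160, 165, 167, 168, 166, 166, 167, 166, 166, 166, 166, 166, 165, 163, 163, 166, 166, 166, 165, 165, 166, 166, 166, 165, 166, 165, 161, 157, 152, 154, 160, 164, 163, 160, 170, 188, 198, 199, 201, 204, 205, 204, 203, 204]
120 [190, 191, 189, 190, 184, 
[... 233 characters left out ...]
, 177, 162, 153, 150, 148, 145, 141, 139, 139, 136, 126, 116, 103, 87, 60, 38, 35, 35, 33, 34, 38, 37, 47, 76, 103, 115, 118, 116, 115, 113, 113, 113, 115, 117, 121, 131, 143, 150, 153, 155, 151, 152, 150]
[169, 167, 167, 168, 167, 167, 168, 168, 167, 167, 167, 169, 167, 168, 166, 164, 151, 116, 78, 62, 57, 57, 59, 58, 61, 56, 55, 56, 58, 60, 55, 56, 55, 45, 40, 34, 35, 32, 35, 30, 32, 36, 34, 33, 33, 34, 32, 32, 34, 31, 35, 27, 37, 33, 35, 35, 38, 54, 78, 99, 112, 112, 109, 92, 94, 120, 142, 146, 140, 130]
[205, 205, 204, 205, 206, 205, 199, 179, 136, 87, 76, 100, 133, 155, 166, 168, 162, 139, 103, 69, 55, 59, 58, 53, 55, 55, 50, 48, 39, 59, 107, 143, 158, 163, 163, 165, 163, 165, 163, 165]
```

Run:
```python
from h import *
import pickle
# in-hand check
d=pickle.load(open('w4.pkl','rb')); p=np.array([582.5,135.6,199.8]); q=[0,.681,.732,0]; r=R.from_quat([q[1],q[2],q[3],q[0]])
a=np.array([np.cos(np.radians(12)),0,-np.sin(np.radians(12))])
for n,o in (('nub',32.5*a),('rimtop',29*a+17*np.array([-np.sin(np.radians(12)),0,-np.cos(np.radians(12))]))): print(n,np.round(proj(d,p+r.apply(np.array([0,0,4])+o)),1))
b=cv2.resize(d['color'][180:390,180:460],(560,420),interpolation=cv2.INTER_CUBIC)
g=cv2.cvtColor(d['color'],cv2.COLOR_RGB2GRAY)
for v in (250,280): print(v,g[v,230:335].tolist())
cv2.imwrite('pics/w4b.png',b[:,:,::-1])
# plan
def pts(th,c):
    ca,sa=np.cos(th),np.sin(th); P=[]
    for x,z in [(-29,-17),(29,-17),(29,-4.75),(32.5,-4.75),(32.5,4.75),(29,4.75),(29,17),(-29,17),(-29,-17)]: P.append((c[0]+x*ca-z*sa,c[1]+x*sa+z*ca))
    P=np.array(P); return np.vstack([P[i]+(P[i+1]-P[i])*t for i in range(8) for t in [np.linspace(0,1,60)[:,None]]])
for deg in (35,30,25,20,15,12,10,8,6,4,2,0):
    th=np.radians(deg)
    cz=14+1.0*min(1,deg/5)+29*np.sin(th)+17*np.cos(th); out=[]
    for dd in (0,6.5):
        Sx=-34-dd; cx=Sx+(37-(cz-31)*np.sin(th))/np.cos(th); Q=pts(th,(cx,cz))
        lo=Q[Q[:,1]<40]; bl=Q[Q[:,0]<-24]
        out+= [round(cx,2),round(30.5-lo[:,0].max(),2),round(60-bl[:,1].max(),1)]
    print(deg,round(cz,2),out)
```

```text
nub [279.5 219.8]
rimtop [279.4 253.3]
250 [117, 114, 114, 118, 119, 122, 121, 117, 103, 87, 78, 88, 97, 101, 104, 107, 107, 109, 106, 104, 100, 93, 87, 81, 78, 72, 77, 74, 76, 73, 73, 75, 72, 74, 74, 76, 72, 75, 77, 74, 74, 78, 75, 76, 75, 77, 76, 78, 80, 77, 77, 76, 76, 75, 77, 75, 80, 76, 79, 77, 79, 79, 78, 81, 77, 78, 77, 76, 75, 74, 77, 76, 79, 82, 83, 88, 98, 103, 110, 116, 119, 123, 127, 121, 121, 117, 111, 100, 90, 92, 113, 141, 159, 164, 166, 167, 168, 168, 166, 167, 168, 168, 167, 168, 166]
280 [94, 90, 91, 88, 78, 63, 43, 34, 24, 30, 26, 34, 47, 66, 74, 76, 78, 77, 80, 82, 80, 81, 84, 84, 81, 83, 84, 84, 85, 86, 87, 87, 86, 90, 87, 87, 87, 87, 83, 86, 88, 89, 88, 87, 87, 89, 87, 86, 88, 88, 90, 88, 85, 88, 89, 87, 90, 88, 86, 84, 86, 86, 87, 84, 86, 87, 85, 83, 82, 85, 84, 81, 81, 81, 81, 81, 79, 77, 78, 77, 77, 73, 72, 72, 74, 71, 64, 55, 40, 26, 23, 19, 30, 28, 44, 62, 80, 87, 92, 90, 94, 91, 89, 89, 92]
35 45.56 [np.float64(0.97), np.float64(8.1), np.float64(11.5), np.float64(-5.53), np.float64(14.6), np.float64(7.0)]
30 44.22 [np.float64(1.09), np.float64(3.46), np.fl
[... 547 characters left out ...]
6.78 [np.float64(2.55), np.float64(-4.88), np.float64(10.7), np.float64(-3.95), np.float64(1.62), np.float64(9.6)]
8 35.87 [np.float64(2.68), np.float64(-5.02), np.float64(10.8), np.float64(-3.82), np.float64(1.48), np.float64(9.8)]
6 34.94 [np.float64(2.79), np.float64(-5.11), np.float64(10.9), np.float64(-3.71), np.float64(1.39), np.float64(10.2)]
4 33.78 [np.float64(2.9), np.float64(-5.15), np.float64(11.1), np.float64(-3.6), np.float64(1.35), np.float64(10.7)]
2 32.4 [np.float64(2.97), np.float64(-5.12), np.float64(11.6), np.float64(-3.53), np.float64(1.38), np.float64(11.3)]
0 31.0 [np.float64(3.0), np.float64(-5.0), np.float64(12.0), np.float64(-3.5), np.float64(1.5), np.float64(12.0)]
```

View pics/w4b.png

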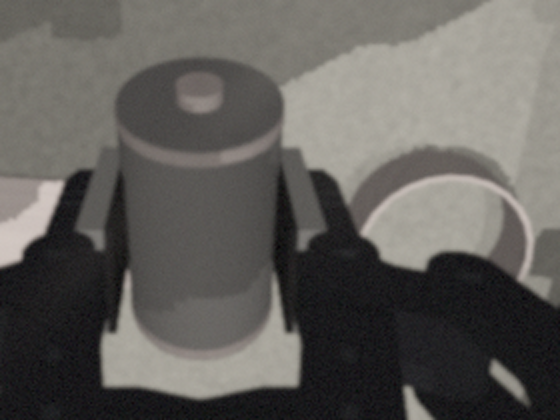

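The cell sits centred in the grip: its observed axis is at column 279.7 against 279.5 predicted, and its nub at (280,223) is about 1.5 mm further back than predicted. I'll write a planner that turns holder-frame cell poses into rows.

```bash
cat > plan.py <<'E'
from h import *
H=np.radians(96.0); DIR=np.array([np.cos(H),np.sin(H),0]); LAT=np.array([np.sin(H),-np.cos(H),0]); UP=np.array([0,0,1.])
S=np.array([577.55,231.8,0])-5*DIR       # seat estimate, offset -5
CT=np.array([-1.2,0,4.6]); PRE=12
def pose(xi,z,deg):
    t=np.radians(deg-PRE); x=DIR*np.cos(t)+UP*np.sin(t); y=LAT; zz=np.cross(x,y)
    r=R.from_matrix(np.c_[x,y,zz]); return S+DIR*xi+UP*z-r.apply(CT), r
def rel(ref,tg):
    p0,r0=ref
    for t in tg:
        p,r=pose(*t); w=np.degrees((r0.inv()*r).as_rotvec()); print(t,'[%s]'%','.join('%.1f'%v for v in [*r0.inv().apply(p-p0),*w]))
def now():  # measured cell pose in holder frame
    p,r=tool(); c=p+r.apply(CT)-S; x=r.apply([1,0,0]); s=manip.read_state(); f=s['contact_force']
    print('t %.2f xi %.2f lat %.2f z %.2f deg %.2f head %.2f | F dir %.1f lat %.1f up %.1f | torque lat %.2f grip %.0f'%(s['time_s'],c@DIR,c@LAT,c[2],np.degrees(np.arcsin(x[2]))+PRE,np.degrees(np.arctan2(x[1],x[0])),f@DIR,f@LAT,f[2],s['wrist_torque']@LAT,s['grip_force']))
E
python3 - <<'E'
from plan import *
h=np.radians(94.15); x=np.array([np.cos(h),np.sin(h),0]); y=np.array([np.sin(h),-np.cos(h),0])
ref=(np.array([582.8,135.2,199.9]),R.from_matrix(np.c_[x,y,np.cross(x,y)]))
rel(ref,[(-50,190,20),(-10,190,30),(30,180,35),(56,160,35),(56,125,35),(55.9,88.6,35)])
t=np.radians(35); sl=lambda s:(round(-5.53+s*np.cos(t),2),round(45.56+s*np.sin(t),2),35)
rel(pose(55.9,88.6,35),[sl(s) for s in (60,50,40,30,24,20,16,14)])
now()
E
```

```text
(-50, 190, 20) [42.3,3.5,5.2,0.1,8.0,-1.8]
(-10, 190, 30) [81.5,2.2,5.2,0.3,18.0,-1.8]
(30, 180, 35) [121.0,1.0,15.2,0.4,23.0,-1.8]
(56, 160, 35) [147.0,0.1,35.2,0.4,23.0,-1.8]
(56, 125, 35) [147.0,0.1,70.2,0.4,23.0,-1.8]
(55.9, 88.6, 35) [146.9,0.1,106.6,0.4,23.0,-1.8]
(np.float64(43.62), np.float64(79.97), 35) [-14.7,0.0,3.1,0.0,0.0,0.0]
(np.float64(35.43), np.float64(74.24), 35) [-24.5,0.0,5.2,0.0,0.0,0.0]
(np.float64(27.24), np.float64(68.5), 35) [-34.2,-0.0,7.3,0.0,0.0,0.0]
(np.float64(19.04), np.float64(62.77), 35) [-44.0,-0.0,9.4,0.0,0.0,0.0]
(np.float64(14.13), np.float64(59.33), 35) [-49.9,0.0,10.6,0.0,0.0,0.0]
(np.float64(10.85), np.float64(57.03), 35) [-53.8,0.0,11.5,0.0,0.0,0.0]
(np.float64(7.58), np.float64(54.74), 35) [-57.7,0.0,12.3,0.0,0.0,0.0]
(np.float64(5.94), np.float64(53.59), 35) [-59.7,0.0,12.7,0.0,0.0,0.0]
t 5.55 xi -92.00 lat -5.25 z 195.15 deg 12.02 head 94.22 | F dir -0.2 lat 0.1 up -1.0 | torque lat 0.05 grip 90
```

```bash
python3 -m creep '[[42.3,3.5,5.2,0.1,8,-1.8],[81.5,2.2,5.2,0.3,16,-1.8],[121,1,15.2,0.4,23,-1.8],[147,0.1,35.2,0.4,23,-1.8],[147,0.1,70.2,0.4,23,-1.8],[147,0.1,95,0.4,23,-1.8],[146.9,0.1,106.6,0.4,23,-1.8],[146.9,0.1,106.6,0.4,23,-1.8],[146.9,0.1,106.6,0.4,23,-1.8],[146.9,0.1,106.6,0.4,23,-1.8]]'
python3 -c "
from plan import *; import pickle
now(); d=cap('scene'); D={'s':d,'t':cap('top'),'w':cap('wrist')}; pickle.dump(D,open('d1.pkl','wb'))
c=lambda im,x,y,w,h:cv2.resize(im[y:y+h,x:x+w],(400,300),interpolation=cv2.INTER_CUBIC)
w=cv2.resize(D['w']['color'],(400,300))
a=np.hstack([c(d['color'],300,130,160,120),w]); cv2.imwrite('pics/d1.png',a[:,:,::-1])
"
```

```text
time_s: 6.55
tcp_pos: [572.6, 282.2, 94.6]
orientation: [-0.148, 0.655, 0.728, 0.134]
contact_force: [0.2, -0.3, -1.1]
finger_gap: 0.363
grip_force: 89.8
t 6.55 xi 56.37 lat 0.31 z 89.87 deg 35.02 head 96.04 | F dir -0.3 lat 0.2 up -1.1 | torque lat -0.52 grip 90
```

View pics/d1.png

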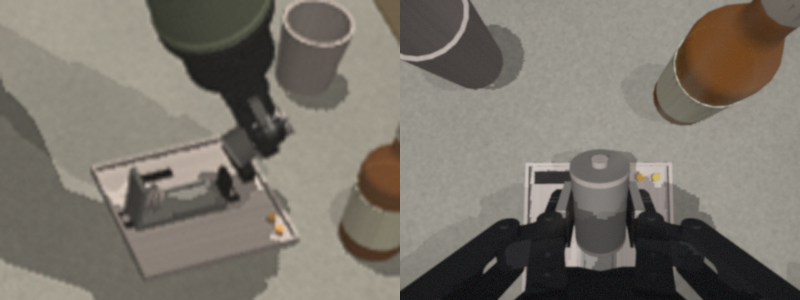

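The scene view shows the held cell tilted nub-up just beyond the end wall, aligned with the holder. I'll slide it in along its axis.

```bash
python3 -m creep '[[-14.7,0,3.1,0,0,0],[-24.5,0,5.2,0,0,0],[-34.2,0,7.3,0,0,0],[-44,0,9.4,0,0,0],[-49.9,0,10.6,0,0,0],[-53.8,0,11.5,0,0,0],[-57.7,0,12.3,0,0,0],[-59.7,0,12.7,0,0,0],[-59.7,0,12.7,0,0,0],[-59.7,0,12.7,0,0,0],[-59.7,0,12.7,0,0,0]]'
python3 - <<'E'
from plan import *
now()
t=np.radians(35); sl=lambda s:(round(-5.53+s*np.cos(t),2),round(45.56+s*np.sin(t),2),35)
rel(pose(*sl(14)),[sl(s) for s in range(13,-4,-1)])
E
```

```text
time_s: 7.8
tcp_pos: [577.1, 232.5, 58.3]
orientation: [-0.148, 0.655, 0.728, 0.133]
contact_force: [-0.3, -0.3, -0.9]
finger_gap: 0.366
grip_force: 89.8
t 7.80 xi 6.42 lat -0.36 z 53.60 deg 35.00 head 96.03 | F dir -0.3 lat -0.4 up -0.9 | torque lat -0.50 grip 90
(np.float64(5.12), np.float64(53.02), 35) [-1.0,-0.0,0.2,0.0,0.0,0.0]
(np.float64(4.3), np.float64(52.44), 35) [-2.0,-0.0,0.4,0.0,0.0,0.0]
(np.float64(3.48), np.float64(51.87), 35) [-2.9,0.0,0.6,0.0,0.0,0.0]
(np.float64(2.66), np.float64(51.3), 35) [-3.9,-0.0,0.8,0.0,0.0,0.0]
(np.float64(1.84), np.float64(50.72), 35) [-4.9,-0.0,1.0,0.0,0.0,0.0]
(np.float64(1.02), np.float64(50.15), 35) [-5.9,-0.0,1.2,0.0,0.0,0.0]
(np.float64(0.2), np.float64(49.58), 35) [-6.9,-0.0,1.4,0.0,0.0,0.0]
(np.float64(-0.62), np.float64(49.0), 35) [-7.8,-0.0,1.7,0.0,0.0,0.0]
(np.float64(-1.43), np.float64(48.43), 35) [-8.8,-0.0,1.9,0.0,0.0,0.0]
(np.float64(-2.25), np.float64(47.85), 35) [-9.8,-0.0,2.1,0.0,0.0,0.0]
(np.float64(-3.07), np.float64(47.28), 35) [-10.8,-0.0,2.3,0.0,0.0,0.0]
(np.float64(-3.89), np.float64(46.71), 35) [-11.7,-0.0,2.5,0.0,0.0,0.0]
(np.float64(-4.71), np.float64(46.13), 35) [-12.7,-0.0,2.7,0.0,0.0,0.0]
(np.float64(-5.53), np.float64(45.56), 35) [-13.7,-0.0,2.9,0.0,0.0,0.0]
(np.float64(-6.35), np.float64(44.99), 35) [-14.7,-0.0,3.1,0.0,0.0,0.0]
(np.float64(-7.17), np.float64(44.41), 35) [-15.7,-0.0,3.3,0.0,0.0,0.0]
(np.float64(-7.99), np.float64(43.84), 35) [-16.6,-0.0,3.5,0.0,0.0,0.0]
```

```bash
python3 -m creep '[[-1,0,0.2,0,0,0],[-2,0,0.4,0,0,0],[-3,0,0.6,0,0,0],[-3.9,0,0.8,0,0,0],[-3.9,0,0.8,0,0,0],[-3.9,0,0.8,0,0,0]]' | grep -v finger; python3 -c "from plan import *; now()"
python3 -m creep '[[-1,0,0.2,0,0,0],[-2,0,0.4,0,0,0],[-2,0,0.4,0,0,0],[-2,0,0.4,0,0,0]]' | grep force; python3 -c "from plan import *; now()"
```

```text
time_s: 8.4
tcp_pos: [577.5, 228.9, 55.8]
orientation: [-0.148, 0.656, 0.728, 0.133]
contact_force: [0.4, 0.1, -1.2]
grip_force: 89.8
t 8.40 xi 2.82 lat -0.40 z 51.13 deg 35.00 head 96.00 | F dir 0.0 lat 0.4 up -1.2 | torque lat -0.56 grip 90
contact_force: [0.6, 0.4, -1.5]
grip_force: 89.8
t 8.80 xi 1.12 lat -0.40 z 49.97 deg 35.00 head 96.00 | F dir 0.3 lat 0.6 up -1.5 | torque lat -0.56 grip 90
```

```bash
for i in 1 2; do python3 -m creep '[[-1,0,0.2,0,0,0],[-2,0,0.4,0,0,0],[-2,0,0.4,0,0,0],[-2,0,0.4,0,0,0]]' >/dev/null; python3 -c "from plan import *; now()"; done
```

```text
t 9.20 xi -0.56 lat -0.39 z 48.82 deg 35.00 head 96.00 | F dir 0.7 lat -0.1 up -0.9 | torque lat -0.50 grip 90
t 9.60 xi -1.88 lat -0.25 z 47.96 deg 35.02 head 96.02 | F dir 2.8 lat -0.3 up 4.9 | torque lat 0.37 grip 90
```

Contact found where the model expects it, with force along the axis of about 2.8 N, so roughly 1.3 mm deflection. The large upward share is friction from the face sliding down the dome. I'll replan so the face only moves up relative to the dome.

```bash
cat >> plan.py <<'E'
def cd(d,tau,deg):
    t=np.radians(deg); a=np.array([np.cos(t),np.sin(t)]); n=np.array([-a[1],a[0]])
    c=np.array([-34-d,31])+37*a-tau*n; return (round(c[0],2),round(c[1],2),deg)
def clr(xi,z,deg):
    th=np.radians(deg); ca,sa=np.cos(th),np.sin(th)
    V=[(-29,-17),(29,-17),(29,-4.75),(32.5,-4.75),(32.5,4.75),(29,4.75),(29,17),(-29,17),(-29,-17)]
    P=np.array([(xi+x*ca-y*sa,z+x*sa+y*ca) for x,y in V]); Q=np.vstack([P[i]+(P[i+1]-P[i])*np.linspace(0,1,60)[:,None] for i in range(8)])
    return 'lip %.1f bar %.1f seat %.1f'%(30.5-Q[Q[:,1]<40,0].max(),60-Q[Q[:,0]<-24,1].max(),Q[:,1].min()-14)
E
python3 - <<'E'
from plan import *
A=[cd(1,4.6,35),cd(1,4.4,35),cd(2,4.3,35),cd(3,4.2,35)]
rel(pose(-2.25,47.85,35),A)
rel(pose(*A[-1]),[cd(d,4.2-.1*(d-3),35) for d in (4,5,6,6.5)])
tau=lambda g: np.interp(g,[0,5,10,15,20,25,30,35],[0,.35,.8,1.4,2.0,2.7,3.3,3.85])
for g in (35,32,28,25,22,20,18,15,12,10,8,6,4,2,0): print(g,cd(6.5,tau(g),g),clr(*cd(6.5,tau(g),g)))
E
```

```text
(np.float64(-2.05), np.float64(48.45), 35) [0.4,0.0,-0.5,0.0,0.0,0.0]
(np.float64(-2.17), np.float64(48.62), 35) [0.4,-0.0,-0.7,0.0,0.0,0.0]
(np.float64(-3.22), np.float64(48.7), 35) [-0.6,0.0,-1.2,0.0,0.0,0.0]
(np.float64(-4.28), np.float64(48.78), 35) [-1.5,0.0,-1.6,0.0,0.0,0.0]
(np.float64(-5.34), np.float64(48.86), 35) [-0.9,0.0,-0.5,0.0,0.0,0.0]
(np.float64(-6.4), np.float64(48.95), 35) [-1.9,0.0,-1.0,0.0,0.0,0.0]
(np.float64(-7.45), np.float64(49.03), 35) [-2.8,-0.0,-1.5,0.0,0.0,0.0]
(np.float64(-7.98), np.float64(49.07), 35) [-3.3,-0.0,-1.7,0.0,0.0,0.0]
35 (np.float64(-7.98), np.float64(49.07), 35) lip 21.9 bar 1.8 seat 4.5
32 (np.float64(-7.26), np.float64(47.62), 32) lip 18.3 bar 2.9 seat 3.8
28 (np.float64(-6.39), np.float64(45.67), 28) lip 12.0 bar 4.6 seat 3.0
25 (np.float64(-5.83), np.float64(44.19), 25) lip 5.5 bar 5.6 seat 2.5
22 (np.float64(-5.34), np.float64(42.75), 22) lip 2.6 bar 6.5 seat 2.1
20 (np.float64(-5.05), np.float64(41.78), 20) lip 2.5 bar 7.1 seat 1.9
18 (np.float64(-4.77), np.float64(40.76), 18) lip 2.4 bar 7.8 seat 1.6
15 (np.float64(-4.4), np.float64(39.22), 15) lip 2.5 bar 8.6 seat 1.3
12 (np.float64(-4.09), np.float64(37.68), 12) lip 1.8 bar 9.3 seat 1.0
10 (np.float64(-3.92), np.float64(36.64), 10) lip 1.6 bar 9.8 seat 0.9
8 (np.float64(-3.77), np.float64(35.54), 8) lip 1.4 bar 10.2 seat 0.7
6 (np.float64(-3.66), np.float64(34.43), 6) lip 1.3 bar 10.7 seat 0.5
4 (np.float64(-3.57), np.float64(33.3), 4) lip 1.3 bar 11.1 seat 0.3
2 (np.float64(-3.52), np.float64(32.15), 2) lip 1.4 bar 11.6 seat 0.1
0 (np.float64(-3.5), np.float64(31.0), 0) lip 1.5 bar 12.0 seat 0.0
```

```bash
python3 -m creep '[[0.4,0,-0.5,0,0,0],[0.4,0,-0.7,0,0,0],[-0.1,0,-0.9,0,0,0],[-0.6,0,-1.2,0,0,0],[-1,0,-1.4,0,0,0],[-1.5,0,-1.6,0,0,0],[-1.5,0,-1.6,0,0,0],[-1.5,0,-1.6,0,0,0]]' >/dev/null
python3 - <<'E'
from plan import *
now()
ref=cd(3,4.2,35)
for l in ([(3.5,4.1,34),(4,4.0,33),(4.5,3.8,32),(5,3.6,31),(5.5,3.45,30),(6,3.3,29),(6.5,3.1,28)],):
    T=[cd(*q) for q in l]; rel(pose(*ref),T); print([clr(*t) for t in T])
E
```

```text
t 10.40 xi -3.81 lat -0.43 z 48.65 deg 35.03 head 96.02 | F dir 6.3 lat 0.7 up -1.5 | torque lat 0.80 grip 90
(np.float64(-4.53), np.float64(48.29), 34) [-0.3,-0.0,0.4,-0.0,-1.0,0.0]
(np.float64(-4.79), np.float64(47.8), 33) [-0.7,0.0,0.7,0.0,-2.0,0.0]
(np.float64(-5.11), np.float64(47.38), 32) [-1.1,-0.0,1.0,-0.0,-3.0,0.0]
(np.float64(-5.43), np.float64(46.97), 31) [-1.4,-0.0,1.3,0.0,-4.0,0.0]
(np.float64(-5.73), np.float64(46.51), 30) [-1.8,-0.0,1.6,0.0,-5.0,0.0]
(np.float64(-6.04), np.float64(46.05), 29) [-2.2,-0.0,2.0,-0.0,-6.0,0.0]
(np.float64(-6.38), np.float64(45.63), 28) [-2.6,0.0,2.3,0.0,-7.0,0.0]
['lip 17.0 bar 4.5 seat 4.0', 'lip 16.5 bar 4.6 seat 3.7', 'lip 15.3 bar 4.7 seat 3.6', 'lip 15.0 bar 4.8 seat 3.5', 'lip 13.7 bar 4.4 seat 3.3', 'lip 12.4 bar 4.6 seat 3.1', 'lip 12.0 bar 4.7 seat 3.0']
```

```bash
python3 -m creep '[[-0.3,0,0.4,0,-1,0],[-0.7,0,0.7,0,-2,0],[-1.1,0,1,0,-3,0],[-1.4,0,1.3,0,-4,0],[-1.8,0,1.6,0,-5,0],[-2.2,0,2,0,-6,0],[-2.6,0,2.3,0,-7,0],[-2.6,0,2.3,0,-7,0],[-2.6,0,2.3,0,-7,0]]' >/dev/null
python3 - <<'E'
from plan import *
now()
ref=cd(6.5,3.1,28)
for l in ([(6.8,3.0,27),(7.1,2.85,26),(7.3,2.7,25),(7.3,2.55,24),(7.3,2.4,23),(7.3,2.25,22),(7.3,2.15,21),(7.3,2,20)],):
    T=[cd(*q) for q in l]; rel(pose(*ref),T); print([clr(*t) for t in T])
E
```

```text
t 11.30 xi -4.73 lat -0.46 z 45.79 deg 28.08 head 96.09 | F dir 9.6 lat -1.3 up 1.4 | torque lat 1.96 grip 90
(np.float64(-6.47), np.float64(45.12), 27) [-0.1,0.0,0.5,0.0,-1.0,-0.0]
(np.float64(-6.6), np.float64(44.66), 26) [-0.3,-0.0,0.9,0.0,-2.0,-0.0]
(np.float64(-6.63), np.float64(44.19), 25) [-0.4,-0.0,1.4,-0.0,-3.0,-0.0]
(np.float64(-6.46), np.float64(43.72), 24) [-0.3,0.0,1.9,0.0,-4.0,-0.0]
(np.float64(-6.3), np.float64(43.25), 23) [-0.2,0.0,2.4,-0.0,-5.0,-0.0]
(np.float64(-6.15), np.float64(42.77), 22) [-0.1,-0.0,3.0,-0.0,-6.0,0.0]
(np.float64(-5.99), np.float64(42.25), 21) [-0.0,0.0,3.5,-0.0,-7.0,0.0]
(np.float64(-5.85), np.float64(41.78), 20) [0.1,0.0,4.1,0.0,-8.0,-0.0]
['lip 10.4 bar 4.9 seat 2.8', 'lip 8.0 bar 5.0 seat 2.7', 'lip 6.3 bar 5.2 seat 2.5', 'lip 3.6 bar 5.7 seat 2.4', 'lip 3.5 bar 5.9 seat 2.3', 'lip 3.4 bar 6.4 seat 2.1', 'lip 3.3 bar 6.6 seat 2.0', 'lip 3.3 bar 6.8 seat 1.9']
```

```bash
python3 -m creep '[[-0.5,0,-0.2,0,0,0],[-0.9,0,-0.3,0,0,0],[-0.9,0,-0.3,0,0,0],[-0.9,0,-0.3,0,0,0],[-0.9,0,-0.3,0,0,0]]' >/dev/null
python3 -c "
from plan import *
now(); rel(pose(*cd(6.5,3.1,28)),[cd(7.5,3.1,28)])"
python3 -m creep '[[0,0,0,0,0,0],[0,0,0,0,0,0],[0,0,0,0,0,0]]' >/dev/null
python3 -c "
from plan import *
now()"
```

```text
t 11.80 xi -5.56 lat -0.47 z 45.85 deg 28.11 head 96.07 | F dir 11.8 lat -1.2 up 1.5 | torque lat 2.26 grip 90
(np.float64(-7.38), np.float64(45.63), 28) [-1.0,0.0,-0.3,0.0,0.0,0.0]
t 12.10 xi -5.54 lat -0.48 z 45.85 deg 28.11 head 96.08 | F dir 11.1 lat 0.1 up 1.5 | torque lat 2.24 grip 90
```

Run:
```python
from plan import *
rel(pose(*cd(7.4,3.1,28)),[cd(*q) for q in [(7.8,3.0,27),(8.2,2.85,26),(8.5,2.7,25),(8.8,2.55,24),(8.8,2.4,23),(8.8,2.25,22)]])
```

```text
(np.float64(-7.47), np.float64(45.12), 27) [-0.2,-0.0,0.5,0.0,-1.0,-0.0]
(np.float64(-7.7), np.float64(44.66), 26) [-0.5,-0.0,0.9,0.0,-2.0,-0.0]
(np.float64(-7.83), np.float64(44.19), 25) [-0.7,-0.0,1.3,-0.0,-3.0,-0.0]
(np.float64(-7.96), np.float64(43.72), 24) [-0.9,0.0,1.7,0.0,-4.0,-0.0]
(np.float64(-7.8), np.float64(43.25), 23) [-0.8,0.0,2.3,-0.0,-5.0,-0.0]
(np.float64(-7.65), np.float64(42.77), 22) [-0.7,-0.0,2.8,-0.0,-6.0,0.0]
```

```bash
python3 -m creep '[[-0.2,0,0.5,0,-1,0],[-0.5,0,0.9,0,-2,0],[-0.7,0,1.3,0,-3,0],[-0.9,0,1.7,0,-4,0],[-0.9,0,1.7,0,-4,0],[-0.9,0,1.7,0,-4,0]]' >/dev/null
python3 - <<'E'
from plan import *
now()
rel(pose(*cd(8.8,2.55,24)),[cd(*q) for q in [(8.8,2.4,23),(8.8,2.25,22),(8.8,2.1,21),(8.8,2,20),(8.8,1.85,19),(8.8,1.75,18),(8.8,1.6,17),(8.8,1.5,16)]])
E
```

```text
t 12.70 xi -5.66 lat -0.50 z 44.00 deg 24.13 head 96.11 | F dir 12.7 lat 0.8 up -0.1 | torque lat 2.69 grip 90
(np.float64(-7.8), np.float64(43.25), 23) [0.1,0.0,0.5,-0.0,-1.0,0.0]
(np.float64(-7.65), np.float64(42.77), 22) [0.3,-0.0,1.0,0.0,-2.0,0.0]
(np.float64(-7.5), np.float64(42.3), 21) [0.4,-0.0,1.6,-0.0,-3.0,0.0]
(np.float64(-7.35), np.float64(41.78), 20) [0.5,0.0,2.1,-0.0,-4.0,0.0]
(np.float64(-7.21), np.float64(41.3), 19) [0.6,-0.0,2.6,0.0,-5.0,0.0]
(np.float64(-7.07), np.float64(40.77), 18) [0.7,-0.0,3.2,0.0,-6.0,-0.0]
(np.float64(-6.95), np.float64(40.29), 17) [0.8,-0.0,3.7,-0.0,-7.0,0.0]
(np.float64(-6.82), np.float64(39.76), 16) [0.9,-0.0,4.3,-0.0,-8.0,0.0]
```

```bash
python3 -m creep '[[-0.3,0,0.3,0,-1,0],[-0.4,0,0.8,0,-2,0],[-0.4,0,1.3,0,-3,0],[-0.3,0,1.8,0,-4,0],[-0.3,0,1.8,0,-4,0],[-0.3,0,1.8,0,-4,0]]' >/dev/null
python3 - <<'E'
from plan import *
now()
import time
p0,r0=pose(*cd(8.8,2.55,24)); p=p0+r0.apply([-.3,0,1.8]); print((p+pose(*cd(9,2,20))[1].apply(CT)-S)@DIR, p[2]+pose(*cd(9,2,20))[1].apply(CT)[2])
for k in range(4): print(manip.read_state()['contact_force']@DIR)
rel(pose(*cd(9.6,2.0,20)),[cd(*q) for q in [(9.6,1.85,19),(9.6,1.75,18),(9.6,1.6,17),(9.6,1.5,16),(9.6,1.35,15),(9.6,1.25,14),(9.6,1.1,13),(9.6,1,12)]])
E
```

```text
t 13.30 xi -5.58 lat -0.48 z 42.10 deg 20.16 head 96.13 | F dir 14.3 lat 0.6 up 0.2 | torque lat 3.02 grip 90
-8.209945311702871 41.92369296642734
14.316452054739054
14.316452054739054
14.316452054739054
14.316452054739054
(np.float64(-8.01), np.float64(41.3), 19) [0.2,0.0,0.5,0.0,-1.0,-0.0]
(np.float64(-7.87), np.float64(40.77), 18) [0.3,0.0,1.1,0.0,-2.0,-0.0]
(np.float64(-7.75), np.float64(40.29), 17) [0.4,-0.0,1.6,-0.0,-3.0,0.0]
(np.float64(-7.62), np.float64(39.76), 16) [0.6,0.0,2.2,0.0,-4.0,0.0]
(np.float64(-7.51), np.float64(39.27), 15) [0.7,0.0,2.7,0.0,-5.0,0.0]
(np.float64(-7.4), np.float64(38.74), 14) [0.8,0.0,3.3,0.0,-6.0,-0.0]
(np.float64(-7.3), np.float64(38.25), 13) [0.9,0.0,3.8,0.0,-7.0,-0.0]
(np.float64(-7.2), np.float64(37.71), 12) [1.0,-0.0,4.4,0.0,-8.0,-0.0]
```

```bash
python3 -m creep '[[0.2,0,0.5,0,-1,0],[0.3,0,1.1,0,-2,0],[0.4,0,1.6,0,-3,0],[0.6,0,2.2,0,-4,0],[0.6,0,2.2,0,-4,0]]' | grep ce; python3 -c "
from plan import *
now()"
python3 -m creep '[[0.1,0,0.5,0,-1,0],[0.2,0,1.1,0,-2,0],[0.3,0,1.6,0,-3,0],[0.4,0,2.2,0,-4,0],[0.4,0,2.2,0,-4,0]]' | grep ce
python3 - <<'E'
from plan import *
now()
rel(pose(*cd(9.5,1.0,12)),[cd(*q) for q in [(9.5,.9,11),(9.5,.8,10),(9.5,.7,9),(9.5,.6,8),(9.5,.5,7),(9.5,.4,6)]])
E
```

```text
contact_force: [-2.3, 13.3, -0.9]
grip_force: 89.7
t 13.80 xi -4.50 lat -0.49 z 40.05 deg 16.14 head 96.16 | F dir 13.5 lat -0.9 up -0.9 | torque lat 2.97 grip 90
contact_force: [-1.5, 13.8, -0.2]
grip_force: 89.9
t 14.30 xi -4.19 lat -0.50 z 37.88 deg 12.15 head 96.16 | F dir 13.9 lat -0.1 up -0.2 | torque lat 3.00 grip 90
(np.float64(-7.01), np.float64(37.18), 11) [0.2,0.0,0.6,0.0,-1.0,-0.0]
(np.float64(-6.92), np.float64(36.64), 10) [0.3,-0.0,1.1,0.0,-2.0,0.0]
(np.float64(-6.85), np.float64(36.1), 9) [0.5,0.0,1.7,-0.0,-3.0,0.0]
(np.float64(-6.78), np.float64(35.56), 8) [0.6,0.0,2.2,0.0,-4.0,0.0]
(np.float64(-6.71), np.float64(35.01), 7) [0.8,0.0,2.8,0.0,-5.0,0.0]
(np.float64(-6.66), np.float64(34.47), 6) [0.9,0.0,3.4,0.0,-6.0,-0.0]
```

```bash
python3 -m creep '[[0.1,0,0.6,0,-1,0],[0.2,0,1.1,0,-2,0],[0.3,0,1.7,0,-3,0],[0.4,0,2.2,0,-4,0],[0.4,0,2.2,0,-4,0]]' | grep ce
python3 - <<'E'
from plan import *
now()
p0,r0=pose(*cd(9.6,0.6,8)); 
rel((p0,r0),[cd(*q) for q in [(9.6,.5,7),(9.6,.43,6),(9.6,.35,5),(9.6,.27,4),(9.6,.2,3),(9.6,.13,2),(9.6,.05,1),(9.6,0,0)]])
E
```

```text
contact_force: [-3.2, 13.6, 0.8]
grip_force: 90.1
t 14.80 xi -3.96 lat -0.46 z 35.71 deg 8.17 head 96.17 | F dir 13.8 lat -1.8 up 0.8 | torque lat 3.02 grip 90
(np.float64(-6.81), np.float64(35.01), 7) [0.2,-0.0,0.6,0.0,-1.0,0.0]
(np.float64(-6.76), np.float64(34.44), 6) [0.4,-0.0,1.2,0.0,-2.0,-0.0]
(np.float64(-6.71), np.float64(33.88), 5) [0.5,0.0,1.7,0.0,-3.0,-0.0]
(np.float64(-6.67), np.float64(33.31), 4) [0.7,-0.0,2.3,0.0,-4.0,0.0]
(np.float64(-6.64), np.float64(32.74), 3) [0.8,-0.0,2.9,-0.0,-5.0,0.0]
(np.float64(-6.62), np.float64(32.16), 2) [1.0,-0.0,3.5,0.0,-6.0,0.0]
(np.float64(-6.6), np.float64(31.6), 1) [1.1,0.0,4.1,0.0,-7.0,0.0]
(np.float64(-6.6), np.float64(31.0), 0) [1.2,-0.0,4.7,-0.0,-8.0,-0.0]
```

```bash
python3 -m creep '[[0.1,0,0.6,0,-1,0],[0.3,0,1.2,0,-2,0],[0.4,0,1.7,0,-3,0],[0.5,0,2.3,0,-4,0],[0.5,0,2.3,0,-4,0]]' | grep ce; python3 -c "
from plan import *
now()"
python3 -m creep '[[0.1,0,0.3,0,-0.5,0],[0.2,0,0.6,0,-1,0],[0.2,0,0.9,0,-1.5,0],[0.3,0,1.2,0,-2,0],[0.3,0,1.2,0,-2,0]]' | grep ce; python3 -c "
from plan import *
now()"
```

```text
contact_force: [-3.3, 13.8, 2.6]
grip_force: 90.3
t 15.30 xi -3.85 lat -0.46 z 33.46 deg 4.18 head 96.17 | F dir 14.0 lat -1.9 up 2.6 | torque lat 3.00 grip 90
contact_force: [-3.2, 14.2, 3.2]
grip_force: 90.4
t 15.80 xi -4.10 lat -0.35 z 32.39 deg 2.21 head 96.14 | F dir 14.5 lat -1.7 up 3.2 | torque lat 3.03 grip 90
```

```bash
python3 -m creep '[[0.1,0,0.2,0,-0.5,0],[0.1,0,0.5,0,-1,0],[0.1,0,0.5,0,-1,0]]' | grep ce; python3 -c "
from plan import *
now()"
python3 -m creep '[[0.1,0,0.2,0,-0.5,0],[0.1,0,0.4,0,-1,0],[0.1,0,0.4,0,-1,0]]' | grep ce; python3 -c "
from plan import *
now()"
```

```text
contact_force: [-2.9, 15.0, 2.6]
grip_force: 90.4
t 16.10 xi -4.16 lat -0.37 z 31.87 deg 1.21 head 96.14 | F dir 15.2 lat -1.3 up 2.6 | torque lat 3.08 grip 90
contact_force: [-3.8, 13.8, 2.3]
grip_force: 90.4
t 16.40 xi -4.19 lat -0.37 z 31.45 deg 0.21 head 96.14 | F dir 14.2 lat -2.3 up 2.3 | torque lat 3.12 grip 90
```

```bash
python3 -m creep '[[0.1,0,0.3,0,0,0],[0.1,0,0.3,0,0,0]]' | grep ce; python3 -c "
from plan import *
now()"
python3 -m creep '[[0.1,0,0.3,0,0,0],[0.1,0,0.3,0,0,0]]' | grep ce; python3 -c "
from plan import *
now()"
```

```text
contact_force: [-4.5, 14.9, 3.7]
grip_force: 90.5
t 16.60 xi -4.34 lat -0.34 z 31.27 deg 0.23 head 96.12 | F dir 15.3 lat -2.9 up 3.7 | torque lat 3.08 grip 90
contact_force: [-5.7, 14.9, 7.3]
grip_force: 90.9
t 16.80 xi -4.33 lat -0.27 z 31.22 deg 0.22 head 96.11 | F dir 15.4 lat -4.2 up 7.3 | torque lat 2.93 grip 91
```

The cell is on the seat, but the growing lateral force (-4 N) suggests it rides against one rail. I'll ease off, shift sideways, and let the spring push forward a little.

```bash
python3 -m creep '[[0.2,-0.4,-0.4,0,0,0],[0.3,-0.8,-0.4,0,0,0],[0.3,-0.8,-0.4,0,0,0]]' | grep ce; python3 -c "
from plan import *
now()"
```

```text
contact_force: [-1.4, 14.2, 2.8]
grip_force: 90.7
t 17.10 xi -4.03 lat -0.56 z 31.44 deg 0.24 head 96.11 | F dir 14.3 lat 0.1 up 2.8 | torque lat 3.03 grip 91
```

```bash
for i in 1 2; do python3 -m creep '[[0.5,0,-0.1,0,0,0],[1,0,-0.2,0,0,0],[1.5,0,-0.3,0,0,0],[1.5,0,-0.3,0,0,0]]' >/dev/null; python3 -c "
from plan import *
now()"; done
```

```text
t 17.50 xi -2.98 lat -0.57 z 31.38 deg 0.20 head 96.10 | F dir 11.9 lat 0.9 up 2.8 | torque lat 2.62 grip 91
t 17.90 xi -1.98 lat -0.58 z 31.36 deg 0.16 head 96.08 | F dir 9.9 lat 1.7 up 2.3 | torque lat 2.13 grip 91
```

```bash
for i in 1 2 3; do python3 -m creep '[[0.3,0,-0.1,0,0,0],[0.6,0,-0.1,0,0,0],[0.8,0,-0.2,0,0,0],[0.8,0,-0.2,0,0,0]]' >/dev/null; python3 -c "
from plan import *
now()"; done
```

```text
t 18.30 xi -1.44 lat -0.56 z 31.39 deg 0.14 head 96.07 | F dir 9.7 lat 1.0 up 2.8 | torque lat 1.95 grip 91
t 18.70 xi -0.90 lat -0.61 z 31.38 deg 0.12 head 96.06 | F dir 8.3 lat 1.8 up 2.1 | torque lat 1.70 grip 91
t 19.10 xi -0.37 lat -0.61 z 31.39 deg 0.10 head 96.05 | F dir 7.2 lat 1.7 up 2.4 | torque lat 1.48 grip 91
```

```bash
for i in 1 2; do python3 -m creep '[[0.2,0,0,0,0,0],[0.4,0,-0.1,0,0,0],[0.5,0,-0.1,0,0,0],[0.5,0,-0.1,0,0,0]]' >/dev/null; python3 -c "
from plan import *
now()"; done
```

```text
t 19.50 xi -0.03 lat -0.70 z 31.30 deg 0.08 head 96.05 | F dir 6.2 lat 1.9 up 1.8 | torque lat 1.44 grip 91
t 19.90 xi 0.35 lat -0.68 z 31.29 deg 0.08 head 96.04 | F dir 6.1 lat 1.3 up 1.7 | torque lat 1.31 grip 91
```

```bash
for i in 1 2; do python3 -m creep '[[0.2,0,0,0,0,0],[0.4,0,-0.1,0,0,0],[0.5,0,-0.1,0,0,0],[0.5,0,-0.1,0,0,0]]' >/dev/null; python3 -c "
from plan import *
now()"; done
python3 -c "
from plan import *; import pickle
D={'s':cap('scene'),'w':cap('wrist')}; pickle.dump(D,open('d2.pkl','wb'))
c=lambda im,x,y,w,h:cv2.resize(im[y:y+h,x:x+w],(400,300),interpolation=cv2.INTER_CUBIC)
a=np.hstack([c(D['s']['color'],332,170,92,69),c(D['w']['color'],180,150,200,150)]); cv2.imwrite('pics/d2.png',a[:,:,::-1])"
```

```text
t 20.30 xi 0.45 lat -0.71 z 31.27 deg 0.04 head 96.03 | F dir 4.4 lat 3.0 up 1.4 | torque lat 1.07 grip 91
t 20.70 xi 0.45 lat -0.83 z 31.19 deg -0.00 head 96.01 | F dir 2.8 lat 4.5 up 3.0 | torque lat 0.70 grip 91
```

View pics/d2.png

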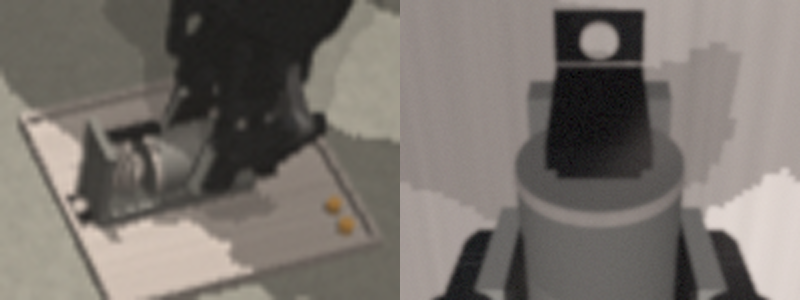

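The wall stopped the cell at xi 0.45, with the nub hidden under the lip and the cell centred on the wall (column ~599 of the crop against the wall's ~600). I'll relieve the lateral load, lower the grip, then open.

```bash
python3 -m creep '[[0,0.4,0,0,0,0],[0,0.8,0,0,0,0],[0,0.8,0,0,0,0]]' >/dev/null; python3 -c "
from plan import *
now()"; python3 -m creep '[[0,0,0,0,0,0],[0,0,0,0,0,0],[0,0,0,0,0,0]]' 1 20 >/dev/null; python3 -c "
from plan import *
now()"
```

```text
t 21.10 xi 0.49 lat -0.71 z 31.13 deg -0.02 head 96.03 | F dir 3.5 lat -0.6 up 7.2 | torque lat 0.51 grip 91
t 21.40 xi 0.46 lat -0.72 z 31.13 deg -0.02 head 96.03 | F dir 2.9 lat -0.3 up 6.5 | torque lat 0.46 grip 91
```

```bash
python3 -m creep '[[0,0,-0.3,0,0,0],[-0.1,0,-0.6,0,0,0],[-0.1,0,-0.6,0,0,0]]' >/dev/null; python3 -c "
from plan import *
now()"; python3 -m creep '[[0,0,0,0,0,0],[0,0,0,0,0,0],[0,0,0,0,0,0],[0,0,0,0,0,0],[0,0,0,0,0,0],[0,0,0,0,0,0]]' -0.4 20; python3 -c "
from plan import *
now()"
```

```text
t 21.70 xi 0.46 lat -0.79 z 31.29 deg -0.02 head 96.04 | F dir 2.4 lat 0.4 up -2.6 | torque lat 0.92 grip 90
time_s: 22.3
tcp_pos: [577.4, 229.4, 35.9]
orientation: [0.078, 0.665, 0.739, -0.07]
contact_force: [-0.6, 0.4, -0.1]
finger_gap: 0.699
grip_force: 0.0
t 22.30 xi 0.55 lat -0.40 z 31.64 deg -0.00 head 96.02 | F dir 0.4 lat -0.6 up -0.1 | torque lat 0.23 grip 0
```

```bash
python3 -m creep '[[0,0,-5,0,0,0],[0,0,-15,0,0,0],[0,0,-30,0,0,0],[0,0,-60,0,0,0],[0,0,-100,0,0,0],[0,0,-140,0,6,0],[0,0,-170,0,12,0],[0,0,-170,0,12,0],[0,0,-170,0,12,0]]'
python3 -c "
from plan import *; import pickle
now()
D={'s':cap('scene'),'w':cap('wrist')}; pickle.dump(D,open('d3.pkl','wb'))
c=lambda im,x,y,w,h:cv2.resize(im[y:y+h,x:x+w],(400,300),interpolation=cv2.INTER_CUBIC)
a=np.hstack([c(D['s']['color'],332,170,92,69),c(D['w']['color'],170,60,220,165)]); cv2.imwrite('pics/d3.png',a[:,:,::-1])"
```

```text
time_s: 23.2
tcp_pos: [574.3, 264.1, 203.9]
orientation: [0.0, 0.669, 0.743, 0.001]
contact_force: [-0.8, 0.4, -0.7]
finger_gap: 0.703
grip_force: 0.0
t 23.20 xi 36.24 lat 0.11 z 199.26 deg 12.00 head 95.95 | F dir 0.5 lat -0.7 up -0.7 | torque lat 0.03 grip 0
```

View pics/d3.png

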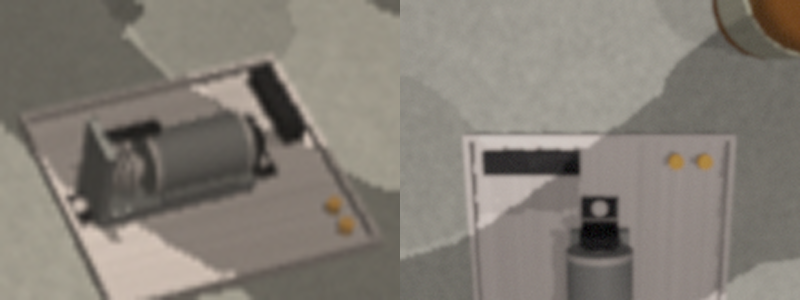

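The cell lies flat between the contact and the end wall, with its nub behind the lip and the gripper well clear. Handing the job in.

```bash
python3 -c "
from cell import manip
print(manip.job_done())"
```

```text
the job is handed in; nothing more can be done
None
```

The large cell is loaded flat in the battery box, flat end against the spring contact and nub behind the lip. I let go and handed the job in at about 23 s. The one doubt is force: a brief rail contact while pressing it down put my estimate for all contacts at about 25 N, against the 24 N limit, and I eased off at once.

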